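# Put back the strays at the refill counter

### The job

Put the stray goods on the shop counter back: stand the loose tin, the loose bottle and the loose carton upright on the floor of the empty bay of the tray that already holds goods of the same kind. Nest the small scoop upright in the big scoop, resting on its bottom, with its handle turned about a quarter turn (either way) from the big scoop's handle; leave the big scoop standing, and do not disturb the honey jar or the label roll.

Things in the scene. Friction and masses are not known exactly. Their poses are not given: they have to be found in the camera images.
- tin: Loose upright food tin, steel with a paper label, 58 mm diameter, 80 mm tall, about 220 g. Origin: centre of its underside; z up along its axis.
- bottle: Loose upright amber glass bottle with paper label and black cap, about 160 g: body 42 mm diameter up to 80 mm, shoulder narrowing to a 22 mm neck at 98 mm, cap 30 mm diameter from 102 to 130 mm (its top). Can be gripped by the cap. Origin: centre of its underside; z up.
- carton: Loose upright closed carton, plain cardboard with paper patches, rigid, 42 mm (its x) by 62 mm (its y) by 95 mm tall, about 120 g. Origin: centre of its underside; z up.
- small_scoop: Loose small metal scoop, about 80 g: round flat-bottomed cup, 60 mm diameter at the rim, 56 mm at the base, 62 mm tall, open on top, bottom 4 mm thick. One straight level handle along its +x, a bar 14 mm wide (y) and 8 mm thick, from the cup to 98 mm from the cup's axis, its middle 58 mm above the underside. Origin: centre of the cup's underside; z up.
- big_scoop: Loose big metal scoop standing on the counter, about 300 g: round flat-bottomed cup, 92 mm diameter at the rim, 86 mm at the base, walls 3 mm, 54 mm tall, bottom 4 mm thick. One handle, 18 mm wide, along its +x, that slopes up from the rim to about 86 mm high at 132 mm from the cup's axis, so a small scoop whose handle points the same way cannot go down. Origin: centre of the cup's underside; z up.
- tin_tray: Fixed low open tray of plain wood, 172 x 100 mm outside, walls 26 mm high and 6 mm thick, floor 6 mm thick. A cross wall splits it into a larger EMPTY bay (88 x 88 mm inside) and a smaller bay already holding one tin like the loose one. Origin: centre of the empty bay, at the underside of the tray (the bay's floor is 6 mm above it). x points from the empty bay to the stock, which starts about 51 mm from the origin; z up.
- bottle_tray: Fixed low open tray of plain wood, 172 x 100 mm outside, walls 26 mm high and 6 mm thick, floor 6 mm thick. A cross wall splits it into a larger EMPTY bay (88 x 88 mm inside) and a smaller bay already holding two bottles side by side like the loose one. Origin: centre of the empty bay, at the underside of the tray (the bay's floor is 6 mm above it). x points from the empty bay to the stock, which starts about 59 mm from the origin; z up.
- carton_tray: Fixed low open tray of plain wood, 172 x 100 mm outside, walls 26 mm high and 6 mm thick, floor 6 mm thick. A cross wall splits it into a larger EMPTY bay (88 x 88 mm inside) and a smaller bay already holding one carton like the loose one. Origin: centre of the empty bay, at the underside of the tray (the bay's floor is 6 mm above it). x points from the empty bay to the stock, which starts about 59 mm from the origin; z up.
- honey_jar: Bystander: loose amber jar, 68 mm diameter, 100 mm tall, at the left edge of the work. Origin: centre of its underside. Leave alone.
- label_roll: Bystander: loose roll of paper labels lying flat, 72 mm diameter, 30 mm tall, at the right edge of the work. Origin: centre of its underside. Leave alone.
Mind the look-alikes: they are no part of the job. What is shaped like the small_scoop but red is not meant.

How it is judged:
By the outcome, as a careful person would: the job done as asked, in the order asked, and still so for the second after the job is handed in, with the robot touching nothing.
It also fails if it takes over 99 s, if anything falls off the work surface, if the arm or the gripper's body presses on something with over 40 N, if the wrist force passes 120 N, or if a joint passes its speed limit or range.

### The arm

A 7-joint arm with a two-finger parallel gripper is mounted at the origin on the work surface. World frame = base frame: x ahead of the robot, y to its left, z up, the work surface at z = 0. Lengths are in m, angles in rad, forces in N, time in s.
With the tool pointing down it reaches from about 0.425 to 0.925 m from the base axis. Payload 6.8 kg.
Tool frame: the origin (TCP) lies between the finger pads; the fingertips stand r.tcp_to_tips ahead of it and the grasp point (between the pads) lies 3 mm ahead of it (r.tcp_to_tips is the distance from the TCP to the fingertips, in m); z points along the fingers, y is the line along which they close (so a half turn about z gives the same grasp; the last joint's range is limited). The gripper opens to 85 mm and grips with 20 to 120 N. Pads are 22 mm wide; open, the fingers measure 114 mm over their backs; the gripper's body (76 mm by 85 mm) begins 54 mm behind the grasp point. The pads swing forward as they close: fully open they stand 13 mm farther back than shut.
Start: joints at [1.189, 0.477, 0.022, 1.555, -0.011, 1.109, -0.083], TCP at [0.183, -0.65, 0.253] pointing down, gripper open.
Joint ranges: [-2.96, 2.96], [-0.34, 2.1], [-1.41, 1.46], [0.24, 2.44], [-1.37, 4.51], [0.17, 1.92], [-2.96, 2.96]. Speed limits (rad/s): [2.39, 2.39, 3.14, 3.14, 3.14, 3.14, 3.14].

### API

Orientations are given as a rotation vector (axis times angle).
In Python, from bench import r gives the robot as it stands. The module is installed in compiled form; this text tells all that it offers.
- The arm moves only by the tool step_arm, never from a script. Its argument "moves" is a list of rows, each an object of numbers: "rx", "ry", "rz": the turn, a rotation vector about the tool's x, y, z in degrees; "dx", "dy", "dz": the shift along the tool's x, y, z in mm; "gripper": the opening, from -1 (shut) to 1 (fully open). In form: [{"rx": .., "ry": .., "rz": .., "dx": .., "dy": .., "dz": .., "gripper": ..}, ...]. A call has 1 to 20 rows; each row shifts and turns the commanded pose from where the row before left it, along the tool's axes as they then stand; what a row does not reach is not made up. A row lasts 1/8 s, in which the tool goes at most 62.5 mm and 10.7 degrees, less where a joint would pass 70% of its speed; a pose out of reach is approached as far as the arm can. A call is refused whole if a number of a shift passes 62.5 or a number of a turn 10.7, either way. A call with a gripper value outside its range is refused whole. The fingers move at their own pace and stop on an object; "grip_force" is the grip in N (left out, the last holds). Time passes only in rows, so rows that do not move let the fingers close. It gives the time, the measured TCP pose, the force, the opening and the grip force at its end, in the units of the state.
- r.get_obs(): the state, without advancing time (a new reading comes with each control period).
- r.grab_frame(name): name is "side" or "top" or "wrist"; returns the picture (400x640x3 uint8, blue, green, red); there is no depth.
- r.camera_info(name): a dict with "mtx" (3x3 intrinsics, pixels), "rvec" (rotation vector, rad) and "tvec" (3), from world to camera coordinates, as OpenCV has them. Camera axes: x right, y down, z forward; pixel columns grow to the right and rows downward; lengths in m; the calibration is good to about 2 mm. A picture is of the moment at which its call begins: read the wrist's pose just before it. camera_info takes no time and is no camera call; for the wrist camera it gives the pose at the moment of the call.
- r.hand_in(): hands the job in; it is judged then, once.
The state is a dict: "clock": time; "joints": joint angles; "qvel": joint speeds; "tau": joint torques, N m; "tcp_pos": TCP position; "orientation": TCP orientation; "contact_force": force on the tool from outside, world axes, zero at the start; "moment": the same for the moment, N m; "grip_width": finger opening in m; "gripper_force": force on a finger pad.
Only numpy, scipy, OpenCV 4.12 (cv2) and the standard library are available. Lean on these libraries where they do the work, as an engineer would, in place of code of your own. Each camera call takes 0.05 s, during which the arm holds its last target. There are 200 camera calls.

## Working session

There is one attempt and no reset: what is moved stays moved. The work goes in short steps, Python scripts to look and compute and a tool call to move; the robot and the scene stay as the last step left them, time stands still between calls to the robot, and variables do not carry over. Pictures are saved under pics/ and viewed, at most 14 in all, crops included, and the job is handed in when it is done.

Besides the shell and the picture viewer there is one more tool, called after "Call:" as name(argument=value, ...) on one line, values as JSON. step_arm: Moves the arm, as the interface text tells. Its arguments: {"type":"object","properties":{"moves":{"type":"array","items":{"type":"object","properties":{"rx":{"type":"number"},"ry":{"type":"number"},"rz":{"type":"number"},"dx":{"type":"number"},"dy":{"type":"number"},"dz":{"type":"number"},"gripper":{"type":"number"}}}},"grip_force":{"type":"number"}},"required":["moves"]}

```bash
mkdir -p pics; python3 - <<'E'
from bench import r
import cv2
o=r.get_obs();print(o);print(r.tcp_to_tips)
for n in("top","side"):
    c=r.camera_info(n);print(n,c)
    cv2.imwrite(f"pics/{n}0.png",r.grab_frame(n))
E
```

```text
{'clock': 0.0, 'joints': array([ 1.18887033,  0.47780401,  0.02231995,  1.55645212, -0.01150594,
        1.10927682, -0.08310558]), 'qvel': array([ 0.00186488,  0.00032135, -0.00161487,  0.00045917, -0.00038468,
        0.00052325,  0.00042687]), 'tau': array([ 4.33099049e-04, -5.96450830e+01,  1.60815116e+00, -2.81195426e+01,
        1.24241039e-02,  9.47232504e-03, -1.76482956e-06]), 'tcp_pos': array([ 0.18238564, -0.6493246 ,  0.25232238]), 'orientation': array([-3.11042856e+00, -4.28588164e-01,  5.74886179e-04]), 'contact_force': array([-0.46748713,  0.14717015, -0.60999572]), 'moment': array([-0.06955235, -0.03200636,  0.02682991]), 'gripper_force': 0.0, 'grip_width': 0.0857149742383347}
0.022
top {'mtx': array([[441.85542963,   0.        , 318.19040305],
       [  0.        , 441.85542963, 192.47016388],
       [  0.        ,   0.        ,   1.        ]]), 'rvec': array([ 2.0534133 , -2.16354119,  0.22703099]), 'tvec': array([0.05109306, 0.46696223, 1.35423089])}
side {'mtx': array([[392.58856297,   0.        , 317.16798461],
       [  0.        , 392.58856297, 199.45896258],
       [  0.        ,   0.        ,   1.        ]]), 'rvec': array([ 0.20840044, -2.69923297,  1.40279235]), 'tvec': array([0.47778349, 0.03114036, 1.3395501 ])}
```

View pics/top0.png

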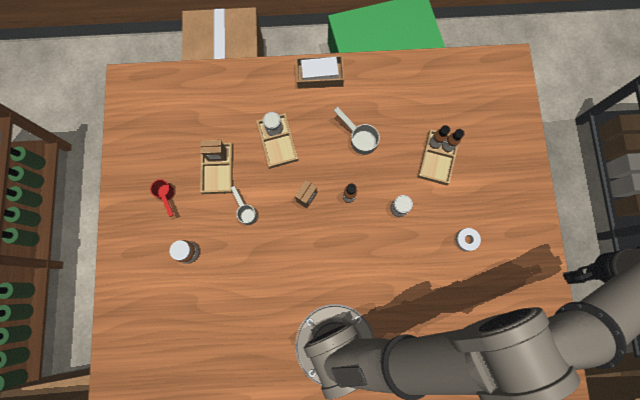

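View pics/side0.png

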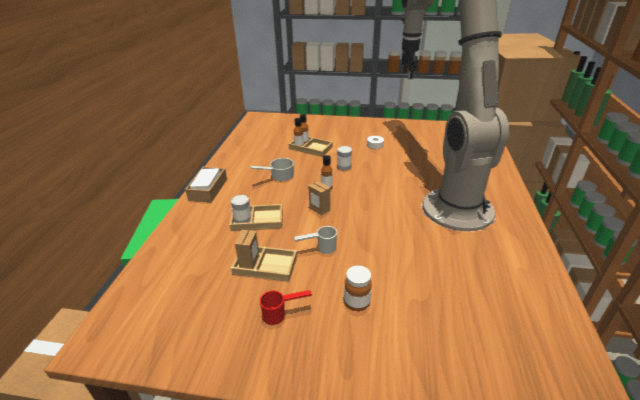

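The top view shows tin (402,205), bottle cap (351,188), carton (306,194), small scoop (247,215) with its handle up to the left, and big scoop (364,138) with its handle up to the left. The trays' empty bays are at about (438,166) for bottles, (281,151) for tins and (216,178) for cartons. The side view shows the same things.

```bash
cat > h.py <<'E'
from bench import r
import cv2,numpy as np
from scipy.spatial.transform import Rotation as R
def cam(n):
    c=r.camera_info(n);return c["mtx"],R.from_rotvec(np.ravel(c["rvec"])).as_matrix(),np.ravel(c["tvec"])
def ray(c,p):
    K,Q,t=c;d=Q.T@np.linalg.inv(K)@np.array([p[0],p[1],1.]);return -Q.T@t,d/np.linalg.norm(d)
def plane(c,p,z):
    o,d=ray(c,p);return o+d*(z-o[2])/d[2]
def tri(c1,p1,c2,p2):
    o1,d1=ray(c1,p1);o2,d2=ray(c2,p2)
    s=np.linalg.lstsq(np.c_[d1,-d2],o2-o1,rcond=None)[0]
    a,b=o1+d1*s[0],o2+d2*s[1];return (a+b)/2,np.linalg.norm(a-b)
def proj(c,X):
    K,Q,t=c;x=K@(Q@np.array(X)+t);return x[:2]/x[2]
E
python3 - <<'E'
from h import *
np.set_printoptions(precision=3,suppress=True)
t,s=cam("top"),cam("side")
P={"tin":((402,201),(344,151)),"bottle":((351,187),(327,158)),"carton":((307,189),(319,188)),"small":((247,213),(327,232)),"big":((364,135),(282,163)),
"jar":((181,250),(358,274)),"roll":((468,239),(376,139)),"bcap_s1":((443,131),(298,121)),"tins":((272,119),(241,201)),"smallh":((235,188),(297,239)),"bigh":((337,109),(252,168))}
for k,(a,b) in P.items(): print(k,*tri(t,a,s,b))
for k,p in {"ttbay":(281,151),"btbay":(437,166),"ctbay":(216,177)}.items(): print(k,plane(t,p,.006))
def q(c,n): 
    return r.grab_frame(n)
o=r.get_obs();print(R.from_rotvec(o["orientation"]).as_matrix())
K,Q,tt=cam("wrist");print("wristcam",-Q.T@tt,Q,K)
E
```

```text
tin [ 0.419 -0.232  0.071] 0.009238005272043062
bottle [ 0.462 -0.072  0.124] 0.005969197131847664
carton [0.47  0.061 0.083] 0.00815312531559815
small [0.413 0.253 0.057] 0.0016915125773416715
big [ 0.646 -0.132  0.057] 0.00855325546742569
jar [0.306 0.447 0.094] 0.0013693381757203247
roll [ 0.297 -0.437  0.03 ] 0.0036657464337899893
bcap_s1 [ 0.625 -0.368  0.127] 0.0014375259667630663
tins [0.709 0.163 0.079] 0.00811023804450916
smallh [0.496 0.29  0.051] 0.0021572727274753174
bigh [ 0.735 -0.049  0.076] 0.0038576085139845665
ttbay [0.627 0.143 0.006]
btbay [ 0.548 -0.372  0.006]
ctbay [0.549 0.361 0.006]
[[ 0.963  0.27  -0.001]
 [ 0.27  -0.963  0.002]
 [-0.    -0.002 -1.   ]]
wristcam [ 0.261 -0.627  0.374] [[ 0.27  -0.963 -0.002]
 [-0.914 -0.257  0.315]
 [-0.304 -0.083 -0.949]] [[317.915   0.    313.922]
 [  0.    317.915 194.267]
 [  0.      0.      1.   ]]
```

Call:
step_arm(moves=[{"rz":7.85},{"rz":7.85},{"dx":30,"dy":-35,"dz":-8},{"dx":30,"dy":-35,"dz":-8},{"dx":30,"dy":-35,"dz":-8},{"dx":30,"dy":-35,"dz":-8},{"dx":30,"dy":-35,"dz":-8},{"dx":30,"dy":-35,"dz":-8},{"dx":30,"dy":-35,"dz":-8},{"dx":30,"dy":-35,"dz":-8},{"dx":30,"dy":-35,"dz":-8},{"dx":30,"dy":-35,"dz":-8},{"dx":0}])

```text
invalid input at $.moves[0]: expected keys rx, ry, rz, dx, dy, dz, gripper
```

```bash
cat > snap.py <<'E'
from h import *
import sys,pickle
n=sys.argv[1];c=cam("wrist");f=r.grab_frame("wrist");cv2.imwrite(f"pics/{n}.png",f);pickle.dump(c,open(n+".pkl","wb"))
print(R.from_rotvec(r.get_obs()["orientation"]).as_matrix().round(3))
E
python3 snap.py w1
```

```text
[[ 0.963  0.27  -0.001]
 [ 0.27  -0.963  0.001]
 [-0.    -0.001 -1.   ]]
```

Call:
step_arm(moves=[{"dy":-40},{"dy":-40},{"dy":-40},{"dy":-40},{"dy":-40},{"dy":-40},{"dy":-40},{"dx":0}])

```text
invalid input at $.moves[0]: expected keys rx, ry, rz, dx, dy, dz, gripper
```

```bash
python3 snap.py w2
```

```text
[[ 0.963  0.27  -0.   ]
 [ 0.27  -0.963  0.001]
 [-0.    -0.001 -1.   ]]
```

Call:
step_arm(moves=[{"dy":-40},{"dy":-40},{"dy":-40},{"dy":-40},{"dy":-40},{"dy":-40},{"dy":-40},{"dx":0}])

```text
invalid input at $.moves[0]: expected keys rx, ry, rz, dx, dy, dz, gripper
```

```bash
python3 snap.py w3; python3 -c "
import cv2,numpy as np
a=[cv2.imread(f'pics/w{i}.png') for i in (1,2)]
cv2.imwrite('pics/w12.png',cv2.resize(np.vstack(a),None,fx=.75,fy=.75))"
```

```text
[[ 0.963  0.27  -0.   ]
 [ 0.27  -0.963  0.001]
 [-0.    -0.001 -1.   ]]
```

View pics/w1.png

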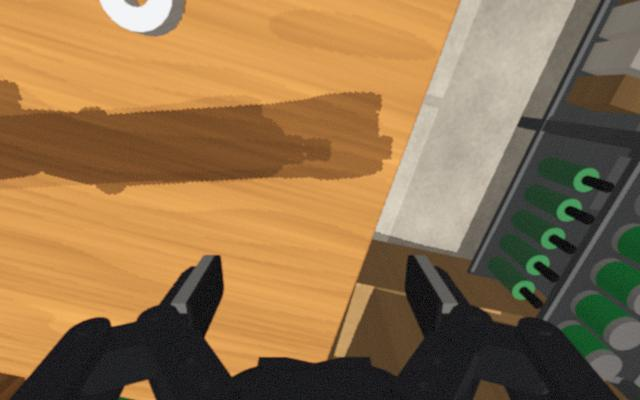

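View pics/w2.png

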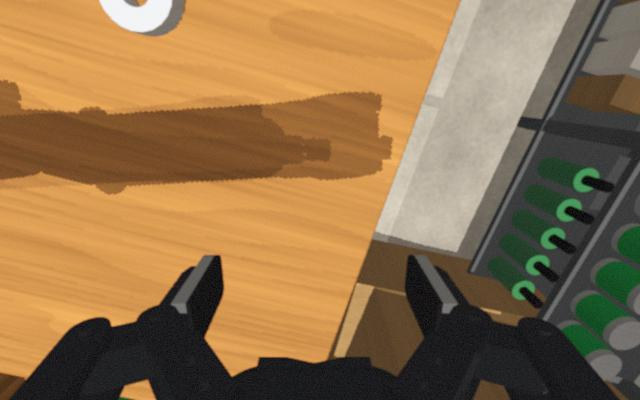

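View pics/w3.png

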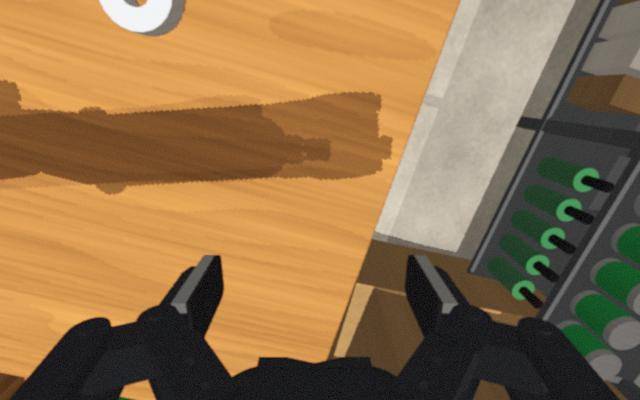

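The moves were refused because every key is required in each row. All three pictures are the start view and show only the roll, shelf and fingers. I'll redo the moves with full rows.

Call:
step_arm(moves=[{"rx":0,"ry":0,"rz":7.85,"dx":0,"dy":0,"dz":0,"gripper":1},{"rx":0,"ry":0,"rz":7.85,"dx":0,"dy":0,"dz":0,"gripper":1},{"rx":0,"ry":0,"rz":0,"dx":30,"dy":-35,"dz":-8,"gripper":1},{"rx":0,"ry":0,"rz":0,"dx":30,"dy":-35,"dz":-8,"gripper":1},{"rx":0,"ry":0,"rz":0,"dx":30,"dy":-35,"dz":-8,"gripper":1},{"rx":0,"ry":0,"rz":0,"dx":30,"dy":-35,"dz":-8,"gripper":1},{"rx":0,"ry":0,"rz":0,"dx":30,"dy":-35,"dz":-8,"gripper":1},{"rx":0,"ry":0,"rz":0,"dx":30,"dy":-35,"dz":-8,"gripper":1},{"rx":0,"ry":0,"rz":0,"dx":30,"dy":-35,"dz":-8,"gripper":1},{"rx":0,"ry":0,"rz":0,"dx":30,"dy":-35,"dz":-8,"gripper":1},{"rx":0,"ry":0,"rz":0,"dx":30,"dy":-35,"dz":-8,"gripper":1},{"rx":0,"ry":0,"rz":0,"dx":30,"dy":-35,"dz":-8,"gripper":1},{"rx":0,"ry":0,"rz":0,"dx":0,"dy":0,"dz":0,"gripper":1}])

```text
clock: 1.88
tcp_pos: [0.4857, -0.2959, 0.334]
orientation: [-3.141, -0.011, -0.004]
contact_force: [0.6, 0.2, 0.3]
grip_width: 0.0854
gripper_force: 0.0
```

```bash
python3 snap.py w1
```

```text
[[ 1.     0.004  0.   ]
 [ 0.004 -1.     0.   ]
 [ 0.    -0.    -1.   ]]
```

Call:
step_arm(moves=[{"rx":0,"ry":0,"rz":0,"dx":10,"dy":-40,"dz":0,"gripper":1},{"rx":0,"ry":0,"rz":0,"dx":10,"dy":-40,"dz":0,"gripper":1},{"rx":0,"ry":0,"rz":0,"dx":10,"dy":-40,"dz":0,"gripper":1},{"rx":0,"ry":0,"rz":0,"dx":10,"dy":-40,"dz":0,"gripper":1},{"rx":0,"ry":0,"rz":0,"dx":10,"dy":-40,"dz":0,"gripper":1},{"rx":0,"ry":0,"rz":0,"dx":10,"dy":-40,"dz":0,"gripper":1},{"rx":0,"ry":0,"rz":0,"dx":10,"dy":-40,"dz":0,"gripper":1},{"rx":0,"ry":0,"rz":0,"dx":0,"dy":0,"dz":0,"gripper":1}])

```text
clock: 2.92
tcp_pos: [0.5528, -0.0176, 0.333]
orientation: [-3.141, -0.006, 0.0]
contact_force: [-0.3, -1.2, 0.7]
grip_width: 0.0853
gripper_force: 0.0
```

```bash
python3 snap.py w2
```

```text
[[ 1.     0.001 -0.001]
 [ 0.001 -1.    -0.   ]
 [-0.001  0.    -1.   ]]
```

Call:
step_arm(moves=[{"rx":0,"ry":0,"rz":0,"dx":0,"dy":-40,"dz":0,"gripper":1},{"rx":0,"ry":0,"rz":0,"dx":0,"dy":-40,"dz":0,"gripper":1},{"rx":0,"ry":0,"rz":0,"dx":0,"dy":-40,"dz":0,"gripper":1},{"rx":0,"ry":0,"rz":0,"dx":0,"dy":-40,"dz":0,"gripper":1},{"rx":0,"ry":0,"rz":0,"dx":0,"dy":-40,"dz":0,"gripper":1},{"rx":0,"ry":0,"rz":0,"dx":0,"dy":-40,"dz":0,"gripper":1},{"rx":0,"ry":0,"rz":0,"dx":0,"dy":0,"dz":0,"gripper":1}])

```text
clock: 3.85
tcp_pos: [0.5524, 0.2213, 0.3329]
orientation: [-3.141, -0.003, 0.001]
contact_force: [0.3, -0.1, 0.1]
grip_width: 0.0855
gripper_force: 0.0
```

```bash
python3 snap.py w3; python3 -c "
import cv2,numpy as np
a=[cv2.imread(f'pics/w{i}.png') for i in (1,2,3)]
cv2.imwrite('pics/w123.png',np.vstack(a)[:, :][::1])"
```

```text
[[ 1.    -0.001 -0.001]
 [-0.001 -1.    -0.001]
 [-0.001  0.001 -1.   ]]
```

View pics/w2.png

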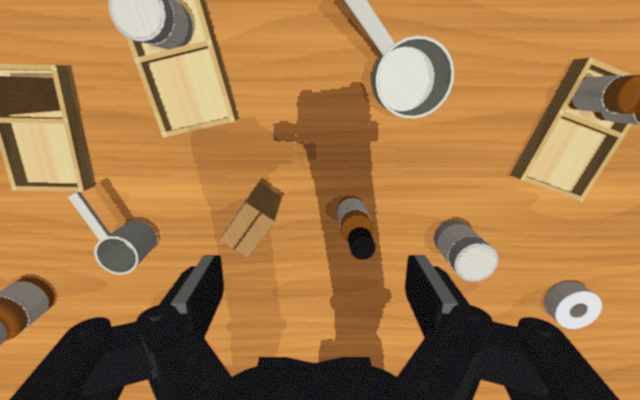

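w2 shows tin top (477,262), bottle cap (361,242), carton top around (243,238), small scoop rim (118,252) with handle tip (78,198), and big scoop rim (412,77). The bays are at (187,88) for tins, (42,155) for cartons and (567,157) for bottles.

```bash
python3 -c "
import cv2,numpy as np
a=[cv2.imread(f'pics/w{i}.png')[:330] for i in (1,3)]
cv2.imwrite('pics/w13.png',cv2.resize(np.vstack(a),None,fx=.9,fy=.9))"
```

```text
(no output)
```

View pics/w13.png

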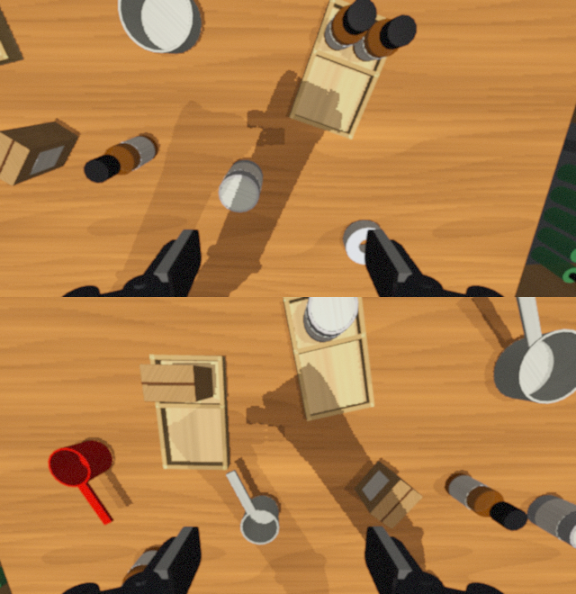

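```bash
python3 - <<'E'
from h import *
import pickle
np.set_printoptions(precision=4,suppress=True)
C={i:pickle.load(open(f"w{i}.pkl","rb")) for i in(1,2,3)};I={i:cv2.imread(f"pics/w{i}.png") for i in C}
u=lambda x,y,b=0:(x/.9,y/.9-(330 if b else 0))
def blob(i,p,f,h=45):
    x,y=map(int,p);x0,y0=max(x-h,0),max(y-h,0);s=I[i][y0:y+h,x0:x+h];m=f(s,cv2.cvtColor(s,cv2.COLOR_BGR2HSV)).astype(np.uint8)
    m=cv2.morphologyEx(m,cv2.MORPH_OPEN,np.ones((3,3)))
    cs=cv2.findContours(m,0,1)[0];c=max(cs,key=lambda c:cv2.contourArea(c)-5*abs(cv2.pointPolygonTest(c,(x-x0,y-y0),True)))
    e=cv2.fitEllipse(c);return (e[0][0]+x0,e[0][1]+y0),np.array(e[1]).round(0)
bright=lambda s,h:(h[...,1]<50)&(h[...,2]>160)
dark=lambda s,h:h[...,2]<60
def two(n,i,a,j,b):print(n,*tri(C[i],a,C[j],b))
for n,f,pp in(("tin",bright,((1,u(240,190)),(2,(477,262)))),("cap",dark,((1,u(102,167)),(2,(361,242)),(3,u(514,515,1)))),
  ("stock tin",bright,((2,(138,15)),(3,u(333,315,1))))):
    q=[(i,)+blob(i,p,f) for i,p in pp]
    for k in q:print(n,k)
    two(n,*q[0][:2],*q[1][:2])
two("carton c1",2,(222,239),3,u(359,488,1)) if 0 else None
# small scoop rim, handle tip
two("small rim",2,(118,252),3,u(260,525,1)); two("small tip",2,(76,197),3,u(233,474,1))
two("big rim",1,u(160,10),2,(414,75)); two("big rim23",2,(414,75),3,u(550,366,1))
# tray corners at empty end
two("tt bl",2,(164,136),3,u(308,419,1));two("tt br",2,(238,121),3,u(373,405,1))
two("bt bl",1,u(291,117),2,(513,177));two("bt br",1,u(352,137),2,(582,199))
two("ct bl",2,(12,190),3,u(163,467,1));two("ct br",2,(81,189),3,u(228,468,1))
# carton top: mask lighter top? print corners by hand
two("ca near-right",2,(249,256),3,u(400,524,1));two("ca near-left",2,(222,240),3,u(365,511,1)) if 0 else None
E
python3 -c "
import cv2,numpy as np
a=cv2.imread('pics/w2.png')[165:275,205:300];b=cv2.imread('pics/w3.png')[170:270,380:480];c=cv2.imread('pics/w3.png')[10:210,160:440]
f=lambda x,h:cv2.resize(x,(int(x.shape[1]*h/x.shape[0]),h))
d=np.hstack([f(a,290),f(b,290)]);e=f(c,300)
w=max(d.shape[1],e.shape[1]);p=lambda x:np.pad(x,((0,0),(0,w-x.shape[1]),(0,0)))
cv2.imwrite('pics/crop1.png',np.vstack([p(d),p(e)]));print(d.shape,e.shape)"
```

```text
tin (1, (254.4759292602539, 210.44591522216797), array([20., 40.]))
tin (2, (475.87260818481445, 261.9089241027832), array([35., 44.]))
tin [ 0.4267 -0.2235  0.0972] 0.001866880321450908
cap (1, (113.3371353149414, 186.69876861572266), array([26., 40.]))
cap (2, (361.01508712768555, 243.0103302001953), array([24., 32.]))
cap (3, (564.4773750305176, 242.72643280029297), array([24., 43.]))
cap [ 0.4626 -0.0726  0.1181] 0.0003913892030719051
stock tin (2, (137.6456069946289, 17.44645118713379), array([42., 59.]))
stock tin (3, (369.2312545776367, 17.623737335205078), array([43., 59.]))
stock tin [0.7032 0.1654 0.0863] 0.00010974642752236322
small rim [0.4159 0.2567 0.0587] 0.001184501129470629
small tip [0.4993 0.2937 0.0618] 0.0011172621892887211
big rim [ 0.6507 -0.1376  0.0438] 0.000856983927279118
big rim23 [ 0.6493 -0.1375  0.0439] 0.0020033521798898963
tt bl [0.5737 0.1842 0.0258] 0.001022683518604555
tt br [0.593  0.0862 0.0146] 0.0015820445384379252
bt bl [ 0.5129 -0.3079  0.0051] 0.0004832424544777626
bt br [ 0.4859 -0.4006  0.0244] 0.0003948996359532681
ct bl [0.498  0.4093 0.0269] 0.0024116070318894946
ct br [0.5007 0.3059 0.0346] 0.0007004727861579354
ca near-right [0.4421 0.062  0.1087] 0.004911696250881791
(290, 540, 3) (300, 420, 3)
```

View pics/crop1.png

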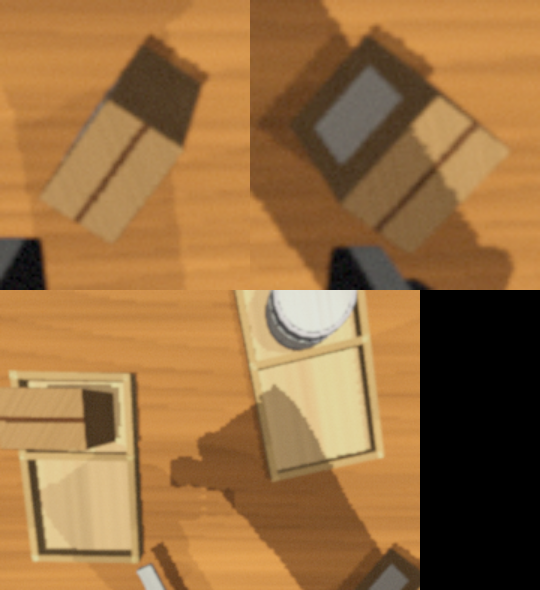

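The crops give sharp carton-top and tray corners. In w3 the carton tray's empty end is at (182,190)-(253,191) and the tin tray's is at (342,137)-(415,121).

```bash
python3 - <<'E'
from h import *
import pickle
np.set_printoptions(precision=4,suppress=True)
C={i:pickle.load(open(f"w{i}.pkl","rb")) for i in(1,2,3)}
a=[(220.9,240.1),(246.7,202.9),(274,221.1),(247.9,257.2)];b=[(411.7,239),(443.8,202.8),(469,222.4),(435.2,256.9)]
T=[]
for p,q in zip(a,b): X,e=tri(C[2],p,C[3],q);T.append(X);print(X,e)
T=np.array([plane(C[2],p,.095) for p in a]);T2=np.array([plane(C[3],p,.095) for p in b])
for t in(T,T2):print("carton c",t.mean(0),"edges",[np.linalg.norm(t[i]-t[i-1]) for i in range(4)],"long dir deg",np.degrees(np.arctan2(*(t[1]-t[0])[[1,0]])),np.degrees(np.arctan2(*(t[2]-t[3])[[1,0]])))
def tray(n,i,bl,br,zl,zr):
    L,Rr=plane(C[i],bl,zl),plane(C[i],br,zr);L[2]=Rr[2]=0;d=(Rr-L);w=np.linalg.norm(d);d/=w;f=np.array([-d[1],d[0],0])
    print(n,"width",w,"centre",(L+Rr)/2+f*.050,"xdir deg",np.degrees(np.arctan2(f[1],f[0])))
tray("tin3",3,(342,137.3),(415.3,121.3),.026,.026);tray("tin2",2,(164,136),(236,121),.026,0.0)
tray("car3",3,(182,190),(252,191.3),.026,.0);tray("car2",2,(12,190),(81,189),.026,.026)
tray("bot1",1,(323,130),(391,152),.026,.026);tray("bot2",2,(513,177),(582,199),.0,.026)
for i,p in((1,(267,211)),(2,(475.9,261.9))):print("tin",plane(C[i],p,.08))
for i,p in((1,(113.3,186.7)),(2,(361,243))):print("cap",plane(C[i],p,.13))
for i,p in((2,(137.6,17.4)),(3,(369.2,17.6))):print("stock tin",plane(C[i],p,.086))
E
```

```text
[0.4545 0.0993 0.0944] 0.0017822141254537646
[0.5026 0.0645 0.0919] 0.0004615560602128465
[0.4793 0.0318 0.0952] 0.0012834883230895867
[0.43   0.067  0.0946] 0.0007517004096716457
carton c [0.4667 0.0654 0.095 ] edges [np.float64(0.04026180043499148), np.float64(0.06102466445232266), np.float64(0.03974800524966533), np.float64(0.061165587465601384)] long dir deg -35.5041549878772 -35.02506994838889
carton c [0.4672 0.0661 0.095 ] edges [np.float64(0.04102964743178366), np.float64(0.05883600461575442), np.float64(0.04268392728195191), np.float64(0.05961558317970051)] long dir deg -35.0347041802856 -36.653514735251065
tin3 width 0.09833028271830485 centre [0.6314 0.1473 0.    ] xdir deg 12.452165393427999
tin2 width 0.09332825946649508 centre [0.6311 0.1477 0.    ] xdir deg 10.837959359077999
car3 width 0.0941158465612677 centre [0.542  0.3564 0.    ] xdir deg -6.1525371592818265
car2 width 0.09818179564919066 centre [0.5474 0.3625 0.    ] xdir deg 1.100910765937373
bot1 width 0.09750102947523588 centre [ 0.5489 -0.3683  0.    ] xdir deg -17.243484305102456
bot2 width 0.09142480013002581 centre [ 0.5469 -0.3688  0.    ] xdir deg -15.86818796881247
tin [ 0.4203 -0.2362  0.08  ]
tin [ 0.4156 -0.2335  0.08  ]
cap [ 0.4664 -0.0804  0.13  ]
cap [ 0.4684 -0.0706  0.13  ]
stock tin [0.7033 0.1655 0.086 ]
stock tin [0.7033 0.1654 0.086 ]
```

Call:
step_arm(moves=[{"rx":0,"ry":0,"rz":0,"dx":-13,"dy":45,"dz":0,"gripper":1},{"rx":0,"ry":0,"rz":0,"dx":-13,"dy":45,"dz":0,"gripper":1},{"rx":0,"ry":0,"rz":0,"dx":-13,"dy":45,"dz":0,"gripper":1},{"rx":0,"ry":0,"rz":0,"dx":-14,"dy":46,"dz":0,"gripper":1},{"rx":0,"ry":0,"rz":0,"dx":-14,"dy":46,"dz":0,"gripper":1},{"rx":0,"ry":0,"rz":0,"dx":-14,"dy":46,"dz":0,"gripper":1},{"rx":0,"ry":0,"rz":0,"dx":-14,"dy":46,"dz":0,"gripper":1},{"rx":0,"ry":0,"rz":0,"dx":-14,"dy":45,"dz":0,"gripper":1},{"rx":0,"ry":0,"rz":0,"dx":-14,"dy":45,"dz":0,"gripper":1},{"rx":0,"ry":0,"rz":0,"dx":-12,"dy":45,"dz":0,"gripper":1},{"rx":0,"ry":0,"rz":-6.5,"dx":0,"dy":0,"dz":0,"gripper":1},{"rx":0,"ry":0,"rz":-6.5,"dx":0,"dy":0,"dz":0,"gripper":1},{"rx":0,"ry":0,"rz":0,"dx":0,"dy":0,"dz":44,"gripper":1},{"rx":0,"ry":0,"rz":0,"dx":0,"dy":0,"dz":44,"gripper":1},{"rx":0,"ry":0,"rz":0,"dx":0,"dy":0,"dz":44,"gripper":1},{"rx":0,"ry":0,"rz":0,"dx":0,"dy":0,"dz":44,"gripper":1},{"rx":0,"ry":0,"rz":0,"dx":0,"dy":0,"dz":0,"gripper":1}])

```text
clock: 6.02
tcp_pos: [0.4139, -0.2351, 0.155]
orientation: [-3.119, -0.349, 0.01]
contact_force: [-0.2, -0.7, 0.5]
grip_width: 0.0854
gripper_force: 0.0
```

```bash
python3 snap.py w4
```

```text
[[ 0.975  0.222 -0.003]
 [ 0.222 -0.975  0.   ]
 [-0.003 -0.001 -1.   ]]
```

View pics/w4.png

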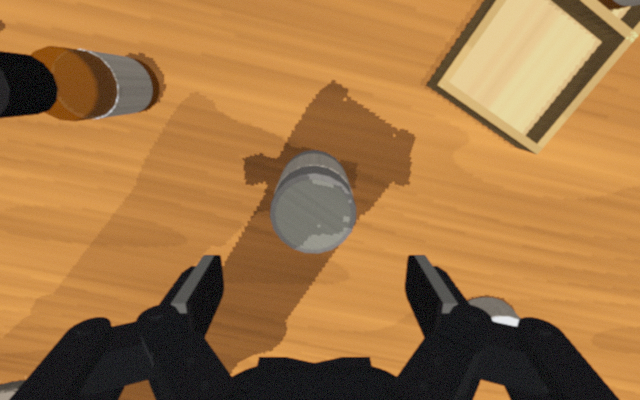

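Tin top is at (313,210) in w4, centred left to right between the fingers.

```bash
python3 - <<'E'
from h import *
import pickle
c=pickle.load(open("w4.pkl","rb"))
print(plane(c,(313,210),.08), proj(c,[.4139,-.2351,.08]), plane(c,(271,210),.08)-plane(c,(355,210),.08))
print(tri(c,(313,210),pickle.load(open("w2.pkl","rb")),(475.9,261.9)))
print("bt corner",plane(c,(535,152),.026),plane(c,(430,84),.026))
E
```

```text
[ 0.41834655 -0.23291252  0.08      ] [314.73302335 216.73516614] [-0.01237087  0.05420172  0.        ]
(array([ 0.41809725, -0.232361  ,  0.08229137]), np.float64(0.0022620996638978716))
bt corner [ 0.48471002 -0.39782063  0.026     ] [ 0.51467553 -0.29977368  0.026     ]
```

Call:
step_arm(moves=[{"rx":0,"ry":0,"rz":0,"dx":5,"dy":-2,"dz":40,"gripper":1},{"rx":0,"ry":0,"rz":0,"dx":0,"dy":0,"dz":40,"gripper":1},{"rx":0,"ry":0,"rz":0,"dx":0,"dy":0,"dz":12,"gripper":1},{"rx":0,"ry":0,"rz":0,"dx":0,"dy":0,"dz":0,"gripper":-0.5},{"rx":0,"ry":0,"rz":0,"dx":0,"dy":0,"dz":0,"gripper":-0.5},{"rx":0,"ry":0,"rz":0,"dx":0,"dy":0,"dz":0,"gripper":-0.5},{"rx":0,"ry":0,"rz":0,"dx":0,"dy":0,"dz":0,"gripper":-0.5},{"rx":0,"ry":0,"rz":0,"dx":0,"dy":0,"dz":0,"gripper":-0.5},{"rx":0,"ry":0,"rz":0,"dx":0,"dy":0,"dz":-10,"gripper":-0.5},{"rx":0,"ry":0,"rz":0,"dx":0,"dy":0,"dz":-20,"gripper":-0.5}], grip_force=50)

```text
clock: 7.32
tcp_pos: [0.4217, -0.2307, 0.0961]
orientation: [-3.121, -0.355, 0.001]
contact_force: [-0.4, 0.2, -2.0]
grip_width: 0.0565
gripper_force: 53.7
```

Call:
step_arm(moves=[{"rx":0,"ry":0,"rz":0,"dx":0,"dy":0,"dz":-37,"gripper":-0.5},{"rx":0,"ry":0,"rz":0,"dx":0,"dy":0,"dz":-37,"gripper":-0.5},{"rx":0,"ry":0,"rz":0,"dx":0,"dy":0,"dz":-37,"gripper":-0.5},{"rx":0,"ry":0,"rz":0,"dx":0,"dy":0,"dz":-37,"gripper":-0.5},{"rx":0,"ry":0,"rz":0,"dx":29,"dy":-32,"dz":0,"gripper":-0.5},{"rx":0,"ry":0,"rz":0,"dx":29,"dy":-32,"dz":0,"gripper":-0.5},{"rx":0,"ry":0,"rz":0,"dx":29,"dy":-32,"dz":0,"gripper":-0.5},{"rx":0,"ry":0,"rz":0,"dx":29,"dy":-32,"dz":0,"gripper":-0.5},{"rx":0,"ry":0,"rz":0,"dx":29,"dy":-32,"dz":0,"gripper":-0.5},{"rx":0,"ry":0,"rz":0,"dx":29,"dy":-32,"dz":0,"gripper":-0.5},{"rx":0,"ry":0,"rz":0,"dx":29,"dy":-32,"dz":0,"gripper":-0.5},{"rx":0,"ry":0,"rz":0,"dx":29,"dy":-32,"dz":0,"gripper":-0.5},{"rx":0,"ry":0,"rz":0,"dx":29,"dy":-33,"dz":0,"gripper":-0.5},{"rx":0,"ry":0,"rz":0,"dx":27,"dy":-33,"dz":0,"gripper":-0.5},{"rx":0,"ry":0,"rz":0,"dx":0,"dy":0,"dz":0,"gripper":-0.5},{"rx":0,"ry":0,"rz":0,"dx":0,"dy":0,"dz":0,"gripper":-0.5}])

```text
clock: 9.32
tcp_pos: [0.6299, 0.1469, 0.2436]
orientation: [3.121, 0.355, -0.001]
contact_force: [-0.2, 0.1, -2.3]
grip_width: 0.0562
gripper_force: 54.0
```

Call:
step_arm(moves=[{"rx":0,"ry":0,"rz":0,"dx":0,"dy":0,"dz":40,"gripper":-0.5},{"rx":0,"ry":0,"rz":0,"dx":0,"dy":0,"dz":40,"gripper":-0.5},{"rx":0,"ry":0,"rz":0,"dx":0,"dy":0,"dz":40,"gripper":-0.5},{"rx":0,"ry":0,"rz":0,"dx":0,"dy":0,"dz":38,"gripper":-0.5},{"rx":0,"ry":0,"rz":0,"dx":0,"dy":0,"dz":8,"gripper":-0.5},{"rx":0,"ry":0,"rz":0,"dx":0,"dy":0,"dz":3,"gripper":-0.5},{"rx":0,"ry":0,"rz":0,"dx":0,"dy":0,"dz":2,"gripper":-0.5},{"rx":0,"ry":0,"rz":0,"dx":0,"dy":0,"dz":0,"gripper":-0.5}])

```text
clock: 10.32
tcp_pos: [0.6311, 0.1478, 0.0736]
orientation: [-3.121, -0.355, -0.003]
contact_force: [-0.3, 1.5, -2.4]
grip_width: 0.0563
gripper_force: 54.1
```

Call:
step_arm(moves=[{"rx":0,"ry":0,"rz":0,"dx":0,"dy":0,"dz":2,"gripper":-0.5},{"rx":0,"ry":0,"rz":0,"dx":0,"dy":0,"dz":2,"gripper":-0.5},{"rx":0,"ry":0,"rz":0,"dx":0,"dy":0,"dz":0,"gripper":-0.5}])

```text
clock: 10.7
tcp_pos: [0.6314, 0.1479, 0.0734]
orientation: [3.121, 0.355, 0.004]
contact_force: [-10.0, -3.1, 28.5]
grip_width: 0.0564
gripper_force: 57.1
```

Call:
step_arm(moves=[{"rx":0,"ry":0,"rz":0,"dx":0,"dy":0,"dz":-2,"gripper":-0.5},{"rx":0,"ry":0,"rz":0,"dx":0,"dy":0,"dz":0,"gripper":0.9},{"rx":0,"ry":0,"rz":0,"dx":0,"dy":0,"dz":0,"gripper":0.9},{"rx":0,"ry":0,"rz":0,"dx":0,"dy":0,"dz":0,"gripper":0.9},{"rx":0,"ry":0,"rz":0,"dx":0,"dy":0,"dz":0,"gripper":0.9},{"rx":0,"ry":0,"rz":0,"dx":0,"dy":0,"dz":-20,"gripper":0.9},{"rx":0,"ry":0,"rz":0,"dx":0,"dy":0,"dz":-45,"gripper":0.9},{"rx":0,"ry":0,"rz":0,"dx":0,"dy":0,"dz":-45,"gripper":0.9},{"rx":0,"ry":0,"rz":0,"dx":0,"dy":0,"dz":-45,"gripper":0.9},{"rx":0,"ry":0,"rz":0,"dx":0,"dy":0,"dz":-45,"gripper":0.9},{"rx":0,"ry":0,"rz":0,"dx":-42,"dy":36,"dz":0,"gripper":0.9},{"rx":0,"ry":0,"rz":0,"dx":-42,"dy":36,"dz":0,"gripper":0.9},{"rx":0,"ry":0,"rz":0,"dx":-42,"dy":36,"dz":0,"gripper":0.9},{"rx":0,"ry":0,"rz":0,"dx":-42,"dy":36,"dz":0,"gripper":0.9},{"rx":0,"ry":0,"rz":0,"dx":-42,"dy":35,"dz":0,"gripper":0.9},{"rx":0,"ry":0,"rz":10,"dx":0,"dy":0,"dz":0,"gripper":0.9},{"rx":0,"ry":0,"rz":10,"dx":0,"dy":0,"dz":0,"gripper":0.9},{"rx":0,"ry":0,"rz":10,"dx":0,"dy":0,"dz":0,"gripper":0.9},{"rx":0,"ry":0,"rz":0,"dx":0,"dy":0,"dz":0,"gripper":0.9}])

```text
clock: 13.08
tcp_pos: [0.4661, -0.0738, 0.2715]
orientation: [-3.107, 0.462, -0.003]
contact_force: [0.2, -0.3, 0.5]
grip_width: 0.0809
gripper_force: 0.0
```

```bash
python3 snap.py w5; python3 - <<'E'
from h import *
import pickle
c=pickle.load(open("w5.pkl","rb"));I=cv2.imread("pics/w5.png")
g=proj(c,[.466,-.073,.13]);print(g,c[1])
x,y=map(int,g);s=I[y-50:y+50,x-50:x+50];m=(s.max(2)<60).astype(np.uint8)
k=max(cv2.findContours(m,0,1)[0],key=cv2.contourArea);e=cv2.fitEllipse(k);p=(e[0][0]+x-50,e[0][1]+y-50);print(p,e[1],cv2.boundingRect(k))
print(plane(c,p,.125))
E
```

```text
[[ 0.957 -0.289  0.001]
 [-0.289 -0.957 -0.   ]
 [ 0.001 -0.    -1.   ]]
[313.71707588 188.26655648] [[-2.90964773e-01 -9.56733548e-01 -6.47134825e-04]
 [-9.08469088e-01  2.76074185e-01  3.13794455e-01]
 [-3.00039025e-01  9.18910344e-02 -9.49490717e-01]]
(314.4491729736328, 188.23253631591797) (31.410329818725586, 37.191162109375) (36, 32, 32, 37)
[ 0.46436271 -0.07317042  0.125     ]
```

View pics/w5.png

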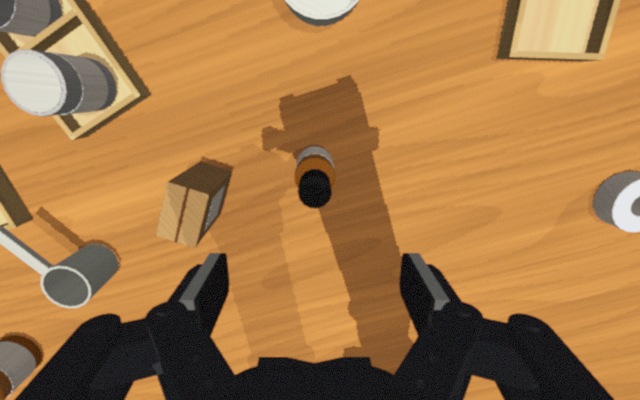

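w5 shows the tin standing in its bay at upper left and the bottle cap at (314,188), right under the tool.

Call:
step_arm(moves=[{"rx":0,"ry":0,"rz":0,"dx":0,"dy":0,"dz":45,"gripper":0.5},{"rx":0,"ry":0,"rz":0,"dx":0,"dy":0,"dz":45,"gripper":0.5},{"rx":0,"ry":0,"rz":0,"dx":0,"dy":0,"dz":45,"gripper":0.5},{"rx":0,"ry":0,"rz":0,"dx":0,"dy":0,"dz":13,"gripper":0.5},{"rx":0,"ry":0,"rz":0,"dx":0,"dy":0,"dz":0,"gripper":-0.8},{"rx":0,"ry":0,"rz":0,"dx":0,"dy":0,"dz":0,"gripper":-0.8},{"rx":0,"ry":0,"rz":0,"dx":0,"dy":0,"dz":0,"gripper":-0.8},{"rx":0,"ry":0,"rz":0,"dx":0,"dy":0,"dz":0,"gripper":-0.8},{"rx":0,"ry":0,"rz":0,"dx":0,"dy":0,"dz":0,"gripper":-0.8},{"rx":0,"ry":0,"rz":0,"dx":0,"dy":0,"dz":0,"gripper":-0.8}])

```text
clock: 14.38
tcp_pos: [0.4674, -0.0742, 0.1241]
orientation: [-3.107, 0.465, -0.006]
contact_force: [-1.0, 0.1, 8.1]
grip_width: 0.0287
gripper_force: 49.6
```

Call:
step_arm(moves=[{"rx":0,"ry":0,"rz":0,"dx":0,"dy":0,"dz":-20,"gripper":-0.8},{"rx":0,"ry":0,"rz":0,"dx":0,"dy":0,"dz":-40,"gripper":-0.8},{"rx":0,"ry":0,"rz":0,"dx":0,"dy":0,"dz":-30,"gripper":-0.8},{"rx":0,"ry":0,"rz":0,"dx":23,"dy":36,"dz":0,"gripper":-0.8},{"rx":0,"ry":0,"rz":0,"dx":23,"dy":36,"dz":0,"gripper":-0.8},{"rx":0,"ry":0,"rz":0,"dx":23,"dy":36,"dz":0,"gripper":-0.8},{"rx":0,"ry":0,"rz":0,"dx":23,"dy":36,"dz":0,"gripper":-0.8},{"rx":0,"ry":0,"rz":0,"dx":23,"dy":37,"dz":0,"gripper":-0.8},{"rx":0,"ry":0,"rz":0,"dx":23,"dy":37,"dz":0,"gripper":-0.8},{"rx":0,"ry":0,"rz":0,"dx":23,"dy":37,"dz":0,"gripper":-0.8},{"rx":0,"ry":0,"rz":0,"dx":0,"dy":0,"dz":0,"gripper":-0.8},{"rx":0,"ry":0,"rz":0,"dx":0,"dy":0,"dz":0,"gripper":-0.8}])

```text
clock: 15.88
tcp_pos: [0.5451, -0.3642, 0.2124]
orientation: [-3.106, 0.464, 0.0]
contact_force: [0.0, 0.6, -2.2]
grip_width: 0.0287
gripper_force: 49.5
```

Call:
step_arm(moves=[{"rx":0,"ry":0,"rz":0,"dx":3,"dy":0,"dz":40,"gripper":-0.8},{"rx":0,"ry":0,"rz":0,"dx":0,"dy":0,"dz":32,"gripper":-0.8},{"rx":0,"ry":0,"rz":0,"dx":0,"dy":0,"dz":5,"gripper":-0.8},{"rx":0,"ry":0,"rz":0,"dx":0,"dy":0,"dz":3,"gripper":-0.8},{"rx":0,"ry":0,"rz":0,"dx":0,"dy":0,"dz":0,"gripper":-0.8}])

```text
clock: 16.5
tcp_pos: [0.5489, -0.3659, 0.1338]
orientation: [3.106, -0.464, 0.003]
contact_force: [-0.2, 0.7, -1.3]
grip_width: 0.0285
gripper_force: 49.6
```

Call:
step_arm(moves=[{"rx":0,"ry":0,"rz":0,"dx":0,"dy":0,"dz":2,"gripper":-0.8},{"rx":0,"ry":0,"rz":0,"dx":0,"dy":0,"dz":1,"gripper":-0.8},{"rx":0,"ry":0,"rz":0,"dx":0,"dy":0,"dz":0,"gripper":-0.8}])

```text
clock: 16.88
tcp_pos: [0.5486, -0.3661, 0.1302]
orientation: [3.106, -0.465, 0.002]
contact_force: [-0.6, -0.2, 3.5]
grip_width: 0.0285
gripper_force: 50.0
```

Call:
step_arm(moves=[{"rx":0,"ry":0,"rz":0,"dx":0,"dy":0,"dz":0,"gripper":0.3},{"rx":0,"ry":0,"rz":0,"dx":0,"dy":0,"dz":0,"gripper":0.3},{"rx":0,"ry":0,"rz":0,"dx":0,"dy":0,"dz":0,"gripper":0.3},{"rx":0,"ry":0,"rz":0,"dx":0,"dy":0,"dz":-20,"gripper":0.3},{"rx":0,"ry":0,"rz":0,"dx":0,"dy":0,"dz":-50,"gripper":0.6},{"rx":0,"ry":0,"rz":0,"dx":0,"dy":0,"dz":-50,"gripper":1},{"rx":0,"ry":0,"rz":0,"dx":-22,"dy":-43,"dz":0,"gripper":1},{"rx":0,"ry":0,"rz":0,"dx":-22,"dy":-43,"dz":0,"gripper":1},{"rx":0,"ry":0,"rz":0,"dx":-23,"dy":-43,"dz":0,"gripper":1},{"rx":0,"ry":0,"rz":0,"dx":-23,"dy":-43,"dz":0,"gripper":1},{"rx":0,"ry":0,"rz":0,"dx":-23,"dy":-43,"dz":0,"gripper":1},{"rx":0,"ry":0,"rz":0,"dx":-23,"dy":-43,"dz":0,"gripper":1},{"rx":0,"ry":0,"rz":0,"dx":-23,"dy":-43,"dz":0,"gripper":1},{"rx":0,"ry":0,"rz":0,"dx":-23,"dy":-44,"dz":0,"gripper":1},{"rx":0,"ry":0,"rz":0,"dx":-23,"dy":-44,"dz":0,"gripper":1},{"rx":0,"ry":0,"rz":9.25,"dx":0,"dy":0,"dz":0,"gripper":1},{"rx":0,"ry":0,"rz":9.25,"dx":0,"dy":0,"dz":0,"gripper":1},{"rx":0,"ry":0,"rz":0,"dx":0,"dy":0,"dz":0,"gripper":1}])

```text
clock: 19.12
tcp_pos: [0.4662, 0.0663, 0.2505]
orientation: [-2.992, 0.956, -0.003]
contact_force: [0.0, -0.7, -0.4]
grip_width: 0.0859
gripper_force: 0.0
```

```bash
python3 snap.py w6; python3 - <<'E'
from h import *
import pickle
c=pickle.load(open("w6.pkl","rb"));I=cv2.imread("pics/w6.png")
for z in(.095,):print(proj(c,[.467,.0657,z]))
a=I[60:260,200:420];t=r.grab_frame("top")[110:220,400:500]
cv2.imwrite("pics/w6b.png",np.hstack([cv2.resize(a,(440,400)),cv2.resize(t,(360,400))]))
c3=pickle.load(open("w3.pkl","rb"))
L=plane(c3,(182,190),.026)-plane(c3,(166.7,64.7),.026);Q=plane(c3,(253.3,191.3),0)-plane(c3,(250,66.7),0)
print([ -L, np.degrees(np.arctan2(-L[1],-L[0])),-Q,np.degrees(np.arctan2(-Q[1],-Q[0]))])
print([plane(c3,p,z) for p,z in(((182,190),.026),((166.7,64.7),.026),((253.3,191.3),0),((250,66.7),0))])
E
```

```text
[[ 0.816 -0.578  0.002]
 [-0.578 -0.816  0.   ]
 [ 0.001 -0.001 -1.   ]]
[314.85633488 182.10786114]
[array([ 1.64463066e-01, -2.07103616e-03, -5.55111512e-17]), np.float64(-0.721471161687036), array([ 0.17398905, -0.00572835, -0.        ]), np.float64(-1.8857040598738046)]
[array([0.49731003, 0.40851899, 0.026     ]), array([0.6617731 , 0.40644795, 0.026     ]), array([0.48722791, 0.31299249, 0.        ]), array([0.66121696, 0.30726414, 0.        ])]
```

View pics/w6b.png

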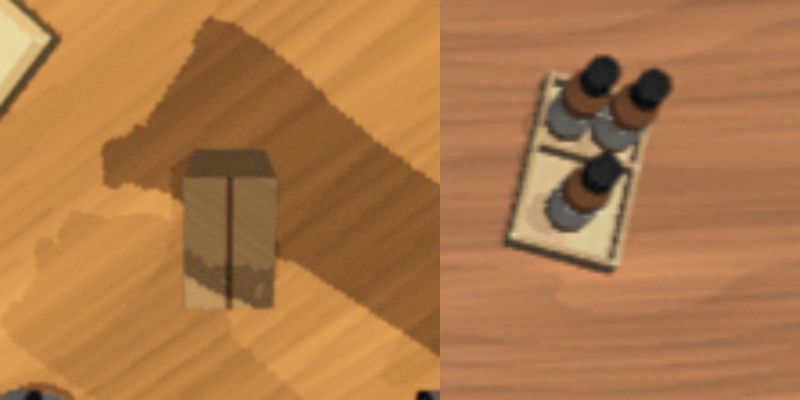

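w6b shows the carton squarely under the tool (its top centred at about (314,181) in w6) and the bottle standing in its bay.

Call:
step_arm(moves=[{"rx":0,"ry":0,"rz":0,"dx":0,"dy":0,"dz":45,"gripper":1},{"rx":0,"ry":0,"rz":0,"dx":0,"dy":0,"dz":45,"gripper":1},{"rx":0,"ry":0,"rz":0,"dx":0,"dy":0,"dz":45,"gripper":1},{"rx":0,"ry":0,"rz":0,"dx":0,"dy":0,"dz":40,"gripper":1},{"rx":0,"ry":0,"rz":0,"dx":0,"dy":0,"dz":0,"gripper":-0.7},{"rx":0,"ry":0,"rz":0,"dx":0,"dy":0,"dz":0,"gripper":-0.7},{"rx":0,"ry":0,"rz":0,"dx":0,"dy":0,"dz":0,"gripper":-0.7},{"rx":0,"ry":0,"rz":0,"dx":0,"dy":0,"dz":0,"gripper":-0.7},{"rx":0,"ry":0,"rz":0,"dx":0,"dy":0,"dz":0,"gripper":-0.7},{"rx":0,"ry":0,"rz":0,"dx":0,"dy":0,"dz":0,"gripper":-0.7}], grip_force=40)

```text
clock: 20.48
tcp_pos: [0.4673, 0.0664, 0.0761]
orientation: [-2.99, 0.958, -0.005]
contact_force: [-1.7, -1.5, 8.4]
grip_width: 0.0413
gripper_force: 44.9
```

Call:
step_arm(moves=[{"rx":0,"ry":0,"rz":0,"dx":0,"dy":0,"dz":-20,"gripper":-0.7},{"rx":0,"ry":0,"rz":0,"dx":0,"dy":0,"dz":-40,"gripper":-0.7},{"rx":0,"ry":0,"rz":0,"dx":0,"dy":0,"dz":-40,"gripper":-0.7},{"rx":0,"ry":0,"rz":0,"dx":0,"dy":0,"dz":-30,"gripper":-0.7},{"rx":0,"ry":0,"rz":-8.5,"dx":0,"dy":0,"dz":0,"gripper":-0.7},{"rx":0,"ry":0,"rz":-8.5,"dx":0,"dy":0,"dz":0,"gripper":-0.7},{"rx":0,"ry":0,"rz":-8.5,"dx":0,"dy":0,"dz":0,"gripper":-0.7},{"rx":0,"ry":0,"rz":-8.5,"dx":0,"dy":0,"dz":0,"gripper":-0.7},{"rx":0,"ry":0,"rz":0,"dx":10,"dy":-42,"dz":0,"gripper":-0.7},{"rx":0,"ry":0,"rz":0,"dx":10,"dy":-42,"dz":0,"gripper":-0.7},{"rx":0,"ry":0,"rz":0,"dx":10,"dy":-42,"dz":0,"gripper":-0.7},{"rx":0,"ry":0,"rz":0,"dx":10,"dy":-42,"dz":0,"gripper":-0.7},{"rx":0,"ry":0,"rz":0,"dx":10,"dy":-42,"dz":0,"gripper":-0.7},{"rx":0,"ry":0,"rz":0,"dx":10,"dy":-42,"dz":0,"gripper":-0.7},{"rx":0,"ry":0,"rz":0,"dx":10,"dy":-42,"dz":0,"gripper":-0.7},{"rx":0,"ry":0,"rz":0,"dx":0,"dy":0,"dz":0,"gripper":-0.7},{"rx":0,"ry":0,"rz":0,"dx":0,"dy":0,"dz":0,"gripper":-0.7}])

```text
clock: 22.6
tcp_pos: [0.5435, 0.3574, 0.2044]
orientation: [3.14, -0.041, -0.0]
contact_force: [0.5, -1.0, -0.9]
grip_width: 0.0414
gripper_force: 44.0
```

```bash
python3 snap.py w7; python3 - <<'E'
from h import *
import pickle
c=pickle.load(open("w7.pkl","rb"));I=cv2.imread("pics/w7.png")
for x,y in((-.044,-.044),(-.044,.044),(.044,.044),(.044,-.044)):
    p=proj(c,[.544+x,.358+y,.026]).astype(int);cv2.circle(I,tuple(map(int,p)),2,(0,0,255),-1);print(p)
cv2.imwrite("pics/w7b.png",I)
E
```

```text
[[ 1.    -0.027  0.   ]
 [-0.027 -1.    -0.001]
 [ 0.     0.001 -1.   ]]
[358 216]
[271 218]
[265 131]
[359 129]
```

View pics/w7b.png

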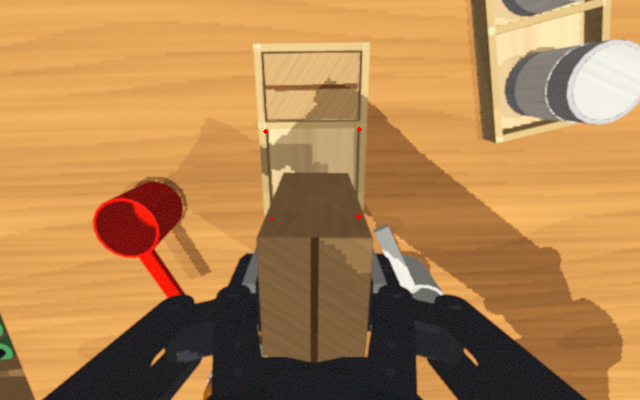

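w7b: the projected bay corners (red) fall on the real bay walls, at (265,131) and (359,129), and the carton is aligned above the bay.

Call:
step_arm(moves=[{"rx":0,"ry":0,"rz":0,"dx":0,"dy":0,"dz":40,"gripper":-0.7},{"rx":0,"ry":0,"rz":0,"dx":0,"dy":0,"dz":40,"gripper":-0.7},{"rx":0,"ry":0,"rz":0,"dx":0,"dy":0,"dz":34,"gripper":-0.7},{"rx":0,"ry":0,"rz":0,"dx":0,"dy":0,"dz":4,"gripper":-0.7},{"rx":0,"ry":0,"rz":0,"dx":0,"dy":0,"dz":2,"gripper":-0.7},{"rx":0,"ry":0,"rz":0,"dx":0,"dy":0,"dz":1,"gripper":-0.7},{"rx":0,"ry":0,"rz":0,"dx":0,"dy":0,"dz":0,"gripper":-0.7}])

```text
clock: 23.52
tcp_pos: [0.5443, 0.3586, 0.0846]
orientation: [-3.14, 0.042, -0.003]
contact_force: [-0.7, 0.6, -1.1]
grip_width: 0.0415
gripper_force: 43.9
```

Call:
step_arm(moves=[{"rx":0,"ry":0,"rz":0,"dx":0,"dy":0,"dz":2,"gripper":-0.7},{"rx":0,"ry":0,"rz":0,"dx":0,"dy":0,"dz":1,"gripper":-0.7},{"rx":0,"ry":0,"rz":0,"dx":0,"dy":0,"dz":0,"gripper":-0.7}])

```text
clock: 23.9
tcp_pos: [0.5441, 0.3585, 0.0822]
orientation: [-3.141, 0.042, -0.002]
contact_force: [-2.4, -2.3, 10.0]
grip_width: 0.0415
gripper_force: 45.0
```

Call:
step_arm(moves=[{"rx":0,"ry":0,"rz":0,"dx":0,"dy":0,"dz":0,"gripper":0.5},{"rx":0,"ry":0,"rz":0,"dx":0,"dy":0,"dz":0,"gripper":0.5},{"rx":0,"ry":0,"rz":0,"dx":0,"dy":0,"dz":0,"gripper":0.5},{"rx":0,"ry":0,"rz":0,"dx":0,"dy":0,"dz":-20,"gripper":0.5},{"rx":0,"ry":0,"rz":0,"dx":0,"dy":0,"dz":-43,"gripper":0.6},{"rx":0,"ry":0,"rz":0,"dx":0,"dy":0,"dz":-43,"gripper":1},{"rx":0,"ry":0,"rz":0,"dx":0,"dy":0,"dz":-43,"gripper":1},{"rx":0,"ry":0,"rz":0,"dx":0,"dy":0,"dz":-40,"gripper":1},{"rx":0,"ry":0,"rz":0,"dx":-37,"dy":34,"dz":0,"gripper":1},{"rx":0,"ry":0,"rz":0,"dx":-37,"dy":34,"dz":0,"gripper":1},{"rx":0,"ry":0,"rz":0,"dx":-37,"dy":34,"dz":0,"gripper":1},{"rx":0,"ry":0,"rz":-8.5,"dx":0,"dy":0,"dz":0,"gripper":1},{"rx":0,"ry":0,"rz":-8.5,"dx":0,"dy":0,"dz":0,"gripper":1},{"rx":0,"ry":0,"rz":-8.5,"dx":0,"dy":0,"dz":0,"gripper":1},{"rx":0,"ry":0,"rz":0,"dx":0,"dy":0,"dz":0,"gripper":1}])

```text
clock: 25.78
tcp_pos: [0.4301, 0.2593, 0.2705]
orientation: [-3.073, -0.651, -0.002]
contact_force: [-0.3, -0.1, 0.2]
grip_width: 0.0857
gripper_force: 0.0
```

```bash
python3 snap.py w8; python3 - <<'E'
from h import *
import pickle
c=pickle.load(open("w8.pkl","rb"));I=cv2.imread("pics/w8.png")
print(r.get_obs()["tcp_pos"],proj(c,[.4159,.2567,.062]),proj(c,[.4159+.098*.9135,.2567+.098*.4067,.062]))
h=cv2.cvtColor(I,cv2.COLOR_BGR2HSV);m=((h[...,1]<70)&(h[...,2]>60)).astype(np.uint8)*255
a=I[40:290,200:420]
t=r.grab_frame("top")[90:230,180:400]
cv2.imwrite("pics/w8b.png",np.hstack([cv2.resize(a,(440,500)),cv2.resize(m[40:290,200:420],(360,500))[...,None].repeat(3,2)]))
cv2.imwrite("pics/top8.png",t)
E
```

```text
[[ 0.915  0.404  0.001]
 [ 0.404 -0.915  0.001]
 [ 0.001 -0.    -1.   ]]
[0.43007976 0.2592879  0.27024974] [311.09041231 182.29242016] [310.66009349  86.46260224]
```

View pics/w8b.png

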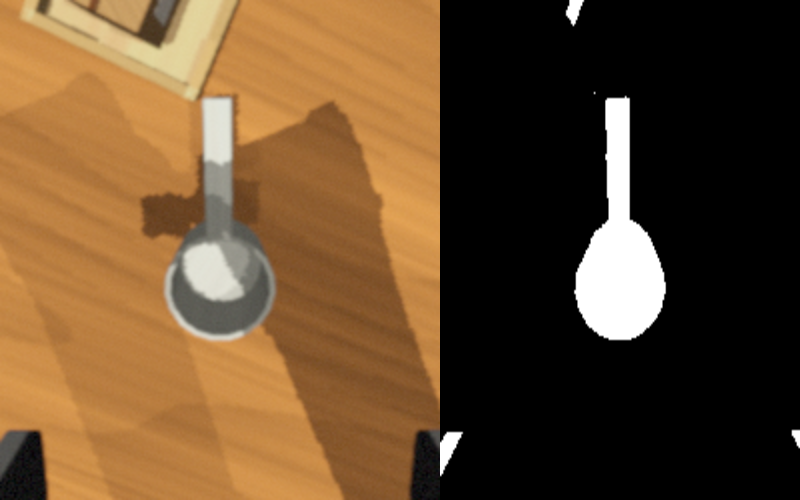

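w8b: small scoop rim centre is at (310,183.5) and the handle tip at (309,89) in w8, with the handle nearly along the tool's x.

```bash
python3 - <<'E'
from h import *
import pickle
c=pickle.load(open("w8.pkl","rb"));c2=pickle.load(open("w2.pkl","rb"));o=np.array([.4301,.2593])
A=plane(c,(310,183.5),.062);B=plane(c,(309,89),.062);d=B-A
print(A,B,np.linalg.norm(d),np.degrees(np.arctan2(d[1],d[0])),tri(c,(310,183.5),c2,(118,252)))
T=np.array([[.915,.404],[.404,-.915]])
u=d[:2]/np.linalg.norm(d[:2]);tip=B[:2];g=tip-.026*u;print(g,(g-o)@T*1000)
E
```

```text
[0.414179  0.2572306 0.062    ] [0.50259196 0.29709924 0.062     ] 0.09698639383241212 24.272356680359998 (array([0.41431503, 0.25723014, 0.05740643]), np.float64(0.0028306525144068738))
[0.47889032 0.2864113 ] [55.59610823 -5.09555525]
```

Call:
step_arm(moves=[{"rx":0,"ry":0,"rz":0,"dx":28,"dy":-3,"dz":0,"gripper":0},{"rx":0,"ry":0,"rz":0,"dx":28,"dy":-2,"dz":0,"gripper":0},{"rx":0,"ry":0,"rz":0,"dx":0,"dy":0,"dz":45,"gripper":0},{"rx":0,"ry":0,"rz":0,"dx":0,"dy":0,"dz":45,"gripper":0},{"rx":0,"ry":0,"rz":0,"dx":0,"dy":0,"dz":45,"gripper":0},{"rx":0,"ry":0,"rz":0,"dx":0,"dy":0,"dz":45,"gripper":0},{"rx":0,"ry":0,"rz":0,"dx":0,"dy":0,"dz":27,"gripper":0},{"rx":0,"ry":0,"rz":0,"dx":0,"dy":0,"dz":0,"gripper":0},{"rx":0,"ry":0,"rz":0,"dx":0,"dy":0,"dz":0,"gripper":-1},{"rx":0,"ry":0,"rz":0,"dx":0,"dy":0,"dz":0,"gripper":-1},{"rx":0,"ry":0,"rz":0,"dx":0,"dy":0,"dz":0,"gripper":-1},{"rx":0,"ry":0,"rz":0,"dx":0,"dy":0,"dz":0,"gripper":-1},{"rx":0,"ry":0,"rz":0,"dx":0,"dy":0,"dz":0,"gripper":-1}], grip_force=70)

```text
clock: 27.5
tcp_pos: [0.4806, 0.2874, 0.0635]
orientation: [-3.072, -0.652, -0.005]
contact_force: [2.4, 0.3, 6.1]
grip_width: 0.0125
gripper_force: 68.7
```

Call:
step_arm(moves=[{"rx":0,"ry":0,"rz":0,"dx":0,"dy":0,"dz":-15,"gripper":-1},{"rx":0,"ry":0,"rz":0,"dx":0,"dy":0,"dz":-40,"gripper":-1},{"rx":0,"ry":0,"rz":0,"dx":0,"dy":0,"dz":-45,"gripper":-1},{"rx":0,"ry":0,"rz":0,"dx":0,"dy":0,"dz":-45,"gripper":-1},{"rx":0,"ry":0,"rz":0,"dx":0,"dy":0,"dz":-42,"gripper":-1},{"rx":0,"ry":0,"rz":0,"dx":-3,"dy":34,"dz":0,"gripper":-1},{"rx":0,"ry":0,"rz":0,"dx":-3,"dy":34,"dz":0,"gripper":-1},{"rx":0,"ry":0,"rz":0,"dx":-3,"dy":34,"dz":0,"gripper":-1},{"rx":0,"ry":0,"rz":0,"dx":-3,"dy":34,"dz":0,"gripper":-1},{"rx":0,"ry":0,"rz":0,"dx":-3,"dy":34,"dz":0,"gripper":-1},{"rx":0,"ry":0,"rz":0,"dx":-3,"dy":34,"dz":0,"gripper":-1},{"rx":0,"ry":0,"rz":0,"dx":-3,"dy":34,"dz":0,"gripper":-1},{"rx":0,"ry":0,"rz":0,"dx":-3,"dy":34,"dz":0,"gripper":-1},{"rx":0,"ry":0,"rz":0,"dx":-3,"dy":34,"dz":0,"gripper":-1},{"rx":0,"ry":0,"rz":0,"dx":-3,"dy":34,"dz":0,"gripper":-1},{"rx":0,"ry":0,"rz":0,"dx":-3,"dy":34,"dz":0,"gripper":-1},{"rx":0,"ry":0,"rz":0,"dx":-2,"dy":34,"dz":0,"gripper":-1}])

```text
clock: 29.62
tcp_pos: [0.6124, -0.1013, 0.2496]
orientation: [-3.072, -0.653, 0.002]
contact_force: [0.3, -0.1, 0.0]
grip_width: 0.0119
gripper_force: 68.4
```

Call:
step_arm(moves=[{"rx":0,"ry":0,"rz":10,"dx":0,"dy":0,"dz":0,"gripper":-1},{"rx":0,"ry":0,"rz":10,"dx":0,"dy":0,"dz":0,"gripper":-1},{"rx":0,"ry":0,"rz":10,"dx":0,"dy":0,"dz":0,"gripper":-1},{"rx":0,"ry":0,"rz":10,"dx":0,"dy":0,"dz":0,"gripper":-1},{"rx":0,"ry":0,"rz":10,"dx":0,"dy":0,"dz":0,"gripper":-1},{"rx":0,"ry":0,"rz":10,"dx":0,"dy":0,"dz":0,"gripper":-1},{"rx":0,"ry":0,"rz":10,"dx":0,"dy":0,"dz":0,"gripper":-1},{"rx":0,"ry":0,"rz":0,"dx":0,"dy":0,"dz":0,"gripper":-1},{"rx":0,"ry":0,"rz":0,"dx":0,"dy":0,"dz":0,"gripper":-1}])

```text
clock: 30.75
tcp_pos: [0.6126, -0.1003, 0.2494]
orientation: [-2.894, 1.223, 0.001]
contact_force: [-0.6, -0.5, -1.0]
grip_width: 0.0119
gripper_force: 68.4
```

```bash
python3 snap.py w9; python3 - <<'E'
from h import *
import pickle
c=pickle.load(open("w9.pkl","rb"));I=cv2.imread("pics/w9.png")
print(r.get_obs()["tcp_pos"],proj(c,[.65,-.1375,.054]))
h=cv2.cvtColor(I,cv2.COLOR_BGR2HSV);m=((h[...,1]<70)&(h[...,2]>60)).astype(np.uint8)
x,y=map(int,proj(c,[.65,-.1375,.054]))
n,l,s,ce=cv2.connectedComponentsWithStats(m)
for i in range(1,n):
    if s[i,4]>300:print(s[i],ce[i])
E
```

```text
[[ 0.696 -0.718 -0.   ]
 [-0.718 -0.696  0.   ]
 [-0.001  0.    -1.   ]]
[ 0.61270124 -0.10039393  0.24933545] [313.63618982 119.15814445]
[   0    0   91  111 6285] [31.91360382 42.89371519]
[ 531    0   62   47 1610] [552.63913043  24.83043478]
[ 165   74  197   96 9136] [292.39492119 122.30746497]
[ 281  223   67  140 5629] [313.88790194 290.6502043 ]
[  44  236   94   80 4569] [ 90.55657693 276.06959947]
[ 125  269   76   75 3041] [162.54422887 303.34725419]
```

```bash
cat > big.py <<'E'
from h import *
import pickle,sys
n=sys.argv[1];c=pickle.load(open(n+".pkl","rb"));I=cv2.imread(f"pics/{n}.png")
h=cv2.cvtColor(I,cv2.COLOR_BGR2HSV);m=((h[...,1]<70)&(h[...,2]>60)).astype(np.uint8)
k,l,s,ce=cv2.connectedComponentsWithStats(m);g=proj(c,[.65,-.1375,.054]).astype(int)
i=np.bincount(l[g[1]-30:g[1]+30,g[0]-60:g[0]+30].ravel(),minlength=k)[1:].argmax()+1;m=(l==i).astype(np.uint8)
m=cv2.morphologyEx(m,cv2.MORPH_CLOSE,np.ones((15,15)))
cup=cv2.morphologyEx(m,cv2.MORPH_OPEN,cv2.getStructuringElement(2,(45,45)))
q=max(cv2.findContours(cup,0,1)[0],key=cv2.contourArea);e=cv2.fitEllipse(q);A=plane(c,e[0],.054);print("ellipse",e,cv2.boundingRect(q),A)
W=[plane(c,(p[0][0],p[0][1]),.054)[:2] for p in q];(ctr,rad)=cv2.minEnclosingCircle(np.float32(W));print("circle",ctr,rad)
hd=m&~cv2.dilate(cup,np.ones((9,9)));k,l,s,ce=cv2.connectedComponentsWithStats(hd);i=s[1:,4].argmax()+1;print("handle",s[i],ce[i])
x0=s[i,0];w=s[i,2]
for f in(.05,.5,.95):
    x=int(x0+w*f);ys=np.nonzero(l[:,x]==i)[0]
    # height from the slope: iterate radius
    z=.07
    for _ in range(9):
        P=plane(c,(x,ys.mean()),z);rr=np.hypot(P[0]-A[0],P[1]-A[1]);z=.054+(rr-.046)*.032/.086
    print(x,ys.min(),ys.max(),P,rr,np.degrees(np.arctan2(P[1]-A[1],P[0]-A[0])))
E
python3 big.py w9
```

```text
ellipse ((314.63409423828125, 121.10127258300781), (93.4505844116211, 94.38470458984375), 18.830280303955078) (267, 74, 95, 95) [ 0.64801144 -0.13684993  0.054     ]
circle (0.6469321846961975, -0.13514812290668488) 0.046562690287828445
handle [ 165  115   99   25 1966] [213.465412   126.67497457]
169 119 139 [ 0.73795708 -0.0439993   0.08498522] 0.12927279727566054 45.91046595650619
214 117 136 [ 0.71263202 -0.06956548  0.07159626] 0.09328995918745817 46.15694937757359
259 115 133 [ 0.6849569  -0.09750434  0.05696655] 0.05397260514275683 46.80193774843138
```

Call:
step_arm(moves=[{"rx":0,"ry":0,"rz":0,"dx":31,"dy":0,"dz":0,"gripper":-1},{"rx":0,"ry":0,"rz":0,"dx":31,"dy":0,"dz":0,"gripper":-1},{"rx":0,"ry":0,"rz":0,"dx":31,"dy":0,"dz":0,"gripper":-1},{"rx":0,"ry":0,"rz":0,"dx":30,"dy":-1,"dz":0,"gripper":-1},{"rx":0,"ry":0,"rz":0,"dx":0,"dy":0,"dz":40,"gripper":-1},{"rx":0,"ry":0,"rz":0,"dx":0,"dy":0,"dz":40,"gripper":-1},{"rx":0,"ry":0,"rz":0,"dx":0,"dy":0,"dz":35,"gripper":-1},{"rx":0,"ry":0,"rz":0,"dx":0,"dy":0,"dz":0,"gripper":-1},{"rx":0,"ry":0,"rz":0,"dx":0,"dy":0,"dz":0,"gripper":-1}])

```text
clock: 31.92
tcp_pos: [0.7, -0.1886, 0.1359]
orientation: [-2.891, 1.227, -0.003]
contact_force: [0.6, -0.7, -1.1]
grip_width: 0.0123
gripper_force: 68.4
```

```bash
python3 - <<'E'
from h import *
s=r.grab_frame("side");t=r.grab_frame("top");cs=cam("side");ct=cam("top")
p=proj(cs,[.65,-.137,.08]).astype(int);q=proj(ct,[.65,-.137,.08]).astype(int);print(p,q)
a=s[p[1]-50:p[1]+40,p[0]-60:p[0]+60];b=t[q[1]-45:q[1]+45,q[0]-60:q[0]+60]
w=r.grab_frame("wrist")
cv2.imwrite("pics/nest.png",np.vstack([np.hstack([cv2.resize(a,(400,300),interpolation=2),cv2.resize(b,(400,300),interpolation=2)]),np.pad(cv2.resize(w,(480,300)),((0,0),(0,320),(0,0)))]))
E
```

```text
[279 156] [366 132]
```

View pics/nest.png

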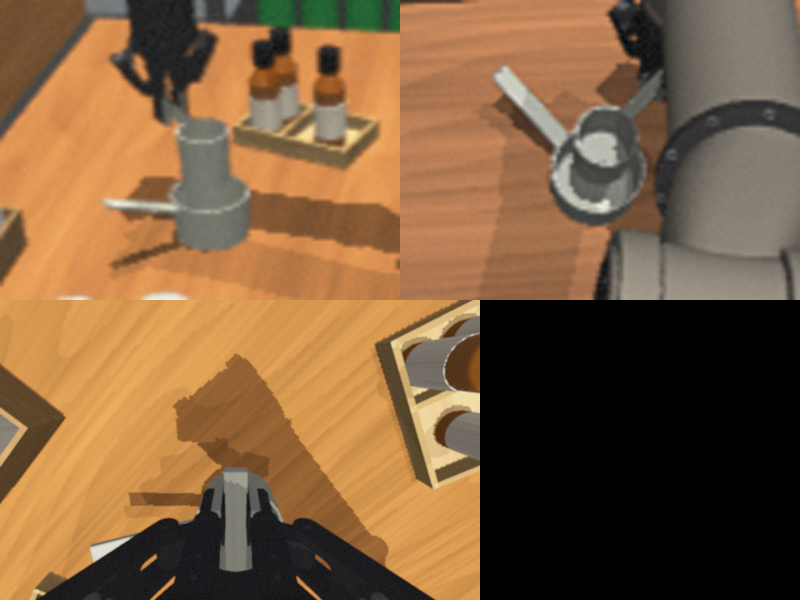

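The small scoop hangs upright and centred over the big one with the handles at right angles. In the side crop the cup at (203,155) sits over the big cup at (212,210).

Call:
step_arm(moves=[{"rx":0,"ry":0,"rz":0,"dx":-1,"dy":0,"dz":20,"gripper":-1},{"rx":0,"ry":0,"rz":0,"dx":0,"dy":0,"dz":20,"gripper":-1},{"rx":0,"ry":0,"rz":0,"dx":0,"dy":0,"dz":20,"gripper":-1},{"rx":0,"ry":0,"rz":0,"dx":0,"dy":0,"dz":5,"gripper":-1},{"rx":0,"ry":0,"rz":0,"dx":0,"dy":0,"dz":2,"gripper":-1},{"rx":0,"ry":0,"rz":0,"dx":0,"dy":0,"dz":0,"gripper":-1}])

```text
clock: 32.83
tcp_pos: [0.6984, -0.1875, 0.0676]
orientation: [-2.892, 1.228, 0.0]
contact_force: [-1.1, 0.0, 1.2]
grip_width: 0.012
gripper_force: 68.7
```

Call:
step_arm(moves=[{"rx":0,"ry":0,"rz":0,"dx":0,"dy":0,"dz":1,"gripper":-1},{"rx":0,"ry":0,"rz":0,"dx":0,"dy":0,"dz":0,"gripper":-0.2},{"rx":0,"ry":0,"rz":0,"dx":0,"dy":0,"dz":0,"gripper":-0.2},{"rx":0,"ry":0,"rz":0,"dx":0,"dy":0,"dz":0,"gripper":-0.2},{"rx":0,"ry":0,"rz":0,"dx":0,"dy":0,"dz":-15,"gripper":-0.2},{"rx":0,"ry":0,"rz":0,"dx":0,"dy":0,"dz":-40,"gripper":-0.2},{"rx":0,"ry":0,"rz":0,"dx":0,"dy":0,"dz":-45,"gripper":-0.2},{"rx":0,"ry":0,"rz":0,"dx":0,"dy":0,"dz":-45,"gripper":0.5},{"rx":0,"ry":0,"rz":0,"dx":0,"dy":0,"dz":-45,"gripper":0.5},{"rx":0,"ry":0,"rz":0,"dx":-40,"dy":0,"dz":0,"gripper":0.5},{"rx":0,"ry":0,"rz":0,"dx":-40,"dy":0,"dz":0,"gripper":0.5},{"rx":0,"ry":0,"rz":0,"dx":-40,"dy":0,"dz":0,"gripper":0.5},{"rx":0,"ry":0,"rz":0,"dx":0,"dy":0,"dz":0,"gripper":0.5}])

```text
clock: 34.45
tcp_pos: [0.6139, -0.0983, 0.2579]
orientation: [-2.893, 1.222, -0.001]
contact_force: [0.2, 0.5, 0.2]
grip_width: 0.0641
gripper_force: 0.0
```

```bash
python3 snap.py w10; python3 - <<'E'
from h import *
import pickle
c=pickle.load(open("w10.pkl","rb"));I=cv2.imread("pics/w10.png")
h=cv2.cvtColor(I,cv2.COLOR_BGR2HSV);m=((h[...,1]<70)&(h[...,2]>60)).astype(np.uint8)
k,l,s,ce=cv2.connectedComponentsWithStats(m);B=np.array([.6478,-.1363]);g=proj(c,[*B,.054]);print("bigrim expected",g)
for i in range(1,k):
    if s[i,4]>300 and abs(ce[i]-g).max()<150:print(s[i],ce[i],i)
# small handle: along -45.4 deg, z .062 : test mask at r=60..110 across
for name,a,zf in(("small",-45.4,lambda q:.066),("big",46.,lambda q:.058+(q-.046)*.032/.086)):
  for q in(.055,.075,.09,.096,.102,.12):
    hit=[]
    for da in np.arange(-15,15.1,.5):
        t=np.radians(a+da);p=proj(c,[B[0]+q*np.cos(t),B[1]+q*np.sin(t),zf(q)]).round().astype(int)
        if 0<=p[0]<640 and 0<=p[1]<400 and m[p[1],p[0]]:hit.append(a+da)
    print(name,q,(min(hit),max(hit)) if hit else None)
E
python3 big.py w10
```

```text
[[ 0.696 -0.718  0.002]
 [-0.718 -0.696 -0.   ]
 [ 0.001 -0.001 -1.   ]]
bigrim expected [317.0436151  120.33505965]
[ 172    9  192  158 9711] [298.04860468 112.49376995] 3
small 0.055 (np.float64(-51.4), np.float64(-37.4))
small 0.075 (np.float64(-50.4), np.float64(-39.9))
small 0.09 (np.float64(-49.4), np.float64(-40.9))
small 0.096 (np.float64(-48.9), np.float64(-41.4))
small 0.102 None
small 0.12 None
big 0.055 (np.float64(37.0), np.float64(55.5))
big 0.075 (np.float64(39.5), np.float64(52.5))
big 0.09 (np.float64(40.5), np.float64(51.0))
big 0.096 (np.float64(40.5), np.float64(51.0))
big 0.102 (np.float64(40.5), np.float64(50.5))
big 0.12 (np.float64(42.0), np.float64(50.0))
ellipse ((317.21868896484375, 119.72782135009766), (90.75952911376953, 92.75192260742188), 6.450146675109863) (271, 72, 92, 95) [ 0.64809006 -0.13684671  0.054     ]
circle (0.64705890417099, -0.13534574210643768) 0.046498287469148636
handle [ 172  114   96   24 1854] [219.07281553 125.10679612]
176 118 137 [ 0.73775303 -0.04387182  0.08494537] 0.12916569948224227 46.03887230511591
220 116 135 [ 0.71190647 -0.06947397  0.07141351] 0.09279881249160357 46.552816208700605
263 114 132 [ 0.68471606 -0.09715408  0.05698008] 0.054008964967850626 47.30100916656051
```

```bash
python3 -c "
from bench import r
print(r.hand_in())"
```

```text
the job is handed in; nothing more can be done
None
```

I handed in the job at about 34 s: the tin, bottle and carton are in their matching bays, and the small scoop is nested in the big one with its handle about 91° from the big scoop's handle; I never moved the jar or roll but took no final picture of them, and the hand-in returned no verdict.

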